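# Clamp an offcut in the angled drilling jig with the pull-and-swing hold-down

## Task

Lay the long hardwood offcut flat in the sloping nest of the drilling jig, down against its lower ledge and between the two end guides. Then pull the sprung clamp knob out, swing its arm over the offcut and let it snap down into the clamping notch, so that the foot presses on the offcut. Leave the tape measure and the small offcut where they are.

Things in the scene. Friction and masses are not known exactly. Their poses are not given: they have to be found in the camera images.
- block: the long pale hardwood offcut, a plain block 50 x 120 x 24 mm, 0.12 kg, loose, lying flat on the bench to the right of the jig. Origin: centre of its underside; x along the 50 mm, y along the 120 mm, z up through the 24 mm thickness
- bed: sloping plywood bed of the jig (fixed), 25 degrees, facing the robot. Origin: on its surface where the centre of the offcut's underside belongs, 50 mm above the bench; x up the slope, y along the nest (to the robot's left), z out of the bed. The offcut lies with its 120 mm along y. Bed spans x -40 to 75, y -85 to 135 mm. End guides 10 mm high, inner faces at y = +66 and -66 mm
- ledge (a point): middle of the nest's lower ledge, at bed surface level, on the line of its face: x = -25 mm in the bed's frame (touching the offcut when its origin is at bed x = 0); axes as the bed. The ledge is two dark wooden lugs 14 mm high and 12 mm thick, from 30 to 66 mm either side; the 60 mm gap between them leaves room for a finger
- collar: fixed notched steel collar of the swing clamp, radius 26 mm, 36 mm high (its foot flange 31 mm radius). Origin: on the bed surface at bed x = 0, y = +100 mm, on the clamp's axis; axes as the bed
- knob (a point): centre of the clamp's black bar-shaped wing knob, on the clamp axis, 57 mm out of the bed when seated. Wing 44 mm long, 14 mm thick, 26 mm high (+-13 mm about this point). Axes turn with the clamp: z along its axis out of the bed, y along the wing (the arm points to -y), x through the 14 mm thickness. The 25 mm wide arm hub's top is 17 mm below this point
- foot (a point): centre of the underside of the rubber foot (diameter 18 mm) at the end of the 10 mm round steel arm, 58 mm from the clamp axis; 22 mm above the bed when the clamp is seated with nothing beneath, so that it rests on the 24 mm thick offcut with the clamp 1 to 2 mm out
- clamp_pull (a joint): how far the knob with its arm is pulled out along the bed's z, 0 (seated) to 0.016 m (stop). A spring draws it in with 7 N at 0, 11 N at 0.016 m. The arm clears the collar's notches above 0.010 m; between notches it rides on the collar's top at 0.0095 m. 0.001 to 0.002 m when pressing on the offcut
- clamp_swing (a joint): angle of the clamp about the bed's z, rad, anticlockwise positive looking down on the bed. 0: clamping notch, arm along the bed's -y, over the offcut's end (play about +-0.15; the arm falls into it from 0.25 away). Starts seated in a wide parking notch, anywhere from 1.25 to 1.42, arm pointing up the slope; stops at -0.15 and 1.46. Stays where left
- tape_measure: chrome tape measure standing on the bench at the right, 36 x 87 x 64 mm, a bystander; origin: centre of its underside
- offcut: small pine offcut 40 x 50 x 20 mm, a bystander on the bench right of the jig; it and the long offcut may have changed places; origin: centre of its underside

How it is judged:
By the outcome, as a careful person would: the job done as asked, in the order asked, and still so for the second after the job is handed in, with the robot touching nothing.
It also fails if it takes over 48 s, if anything falls off the work surface, if the arm or the gripper's body presses on something with over 40 N, if the wrist force passes 120 N, or if a joint passes its speed limit or range.

## Robot

A 6-joint arm with a two-finger parallel gripper is mounted at the origin on a cart in front of the work surface, level with it; the furniture and walls round the work are solid. World frame = base frame: x ahead of the robot, y to its left, z up, the work surface at z = 0. Lengths are in m, angles in rad, forces in N, time in s.
With the tool pointing down it reaches from about 0.3 to 0.875 m from the base axis. Payload 6.4 kg.
Tool frame: the origin (TCP) lies on the centre line of the jaws, within the pads' length; the fingertips stand 11 mm ahead of it and the grasp point (between the pads) lies 8 mm behind it (tcp_to_tips is the distance from the TCP to the fingertips, in m); z points along the fingers, y is the line along which they close (so a half turn about z gives the same grasp; the last joint's range is limited). The gripper opens to 85 mm and grips with 20 to 120 N. Pads are 22 mm wide; open, the fingers measure 114 mm over their backs; the gripper's body (76 mm by 85 mm) begins 54 mm behind the grasp point. The pads swing forward as they close: fully open they stand 13 mm farther back than shut.
Start: joints at [-1.535, 0.181, 1.607, -0, 1.354, -0.206], TCP at [0.138, -0.558, 0.242] pointing down, gripper open.
Joint ranges: [-2.99, 2.99], [-0.89, 2.07], [0.3, 2.58], [-1.14, 4.28], [0, 2.63], [-3.12, 3.12]. Speed limits (rad/s): [2.57, 2.57, 3.01, 3.14, 3.14, 3.14].

## Interface

Orientations are given as a unit quaternion [w, x, y, z].
In Python, from cell import move_to, movel, move_joints, set_gripper, sleep, inverse_kinematics, snapshot, MotionError, finish_job, spot_in, current_time, current_joint_pos, current_joint_velocities, current_effort, current_eef_pos, current_tcp_rot, current_force, current_wrist_torque, current_grip_width, current_grasp_force, tcp_to_tips gives the robot as it stands. Calls block until the motion is done:
- move_to(position, orientation): joint-space move of the TCP to a pose.
- movel(position, rot=None, velocity=0.15): straight line of the TCP; rot=None keeps the orientation; velocity is the mean speed in m/s.
- move_joints(angles): joint-space move.
- set_gripper(opening): finger opening in m; the grip force is fixed at half the most; returns when the fingers have stopped.
- sleep(seconds).
- inverse_kinematics(position, orientation): joint angles nearest the present ones, or None.
- snapshot(name): name is "side" or "top" or "wrist"; returns a dict with "frame" (420x560x3 uint8, red, green, blue), "fx", "fy", "cx", "cy" (pixels), "k1" (the pictures are not rectified: a ray, as slopes to the right and down, at radius r is drawn at 1 + k1 r^2 times it, then the intrinsics apply), "R" (3x3) and "t" (3): a world point X has camera coordinates R X + t. Camera axes: x right, y down, z forward; pixel columns grow to the right and rows downward; lengths in m; the calibration is good to about 2 mm. A picture is of the moment at which its call begins. There is no depth.
A pose or a line that the arm cannot do raises MotionError and nothing moves.
- finish_job(): hands the job in; it is judged then, once.
Trained networks look in a picture, given as the dict that the camera call returned (one of the last four; its "shot" number tells which), for a name from the list of things; names that differ only in an ending like _2 or _b are one class to them, and where a whole thing is asked for, a point or a joint stands for the part that bears it (a point fixed in the world has none). Each returns a list of dicts, best first, with "confidence" (0 to 1); they miss things now and then, are a little off and sometimes report something else, mostly with a low value. They report only what shows in the picture. A call takes as long as a camera call.
- spot_in(picture, name): "xyz" ([x, y, z] in m, in world coordinates, good to about 4 mm: the middle of the surface that is visible of it).
Readings, each from a call of its own:
- current_time(): time.
- current_joint_pos(): joint angles.
- current_joint_velocities(): joint speeds.
- current_effort(): joint torques, N m.
- current_eef_pos(): TCP position.
- current_tcp_rot(): TCP orientation.
- current_force(): force on the tool from outside, world axes, zero at the start.
- current_wrist_torque(): the same for the moment, N m.
- current_grip_width(): finger opening in m.
- current_grasp_force(): force on a finger pad.
Only numpy, scipy, OpenCV 4.12 (cv2) and the standard library are available. Lean on these libraries where they do the work, as an engineer would, in place of code of your own. Each camera call takes 0.05 s, during which the arm holds its last target. There are 200 camera calls.

## Working session

There is one attempt and no reset: what is moved stays moved. The work goes in short steps, each a Python script; the robot and the scene stay as the last script left them, time stands still between calls to the robot, and variables do not carry over. Pictures are saved under pics/ and viewed, at most 10 in all, crops included, and the job is handed in when it is done.

```bash
mkdir -p pics; cat > h.py <<'E'
import numpy as np, cv2
from cell import *
def save(p,n): cv2.imwrite('pics/'+n+'.png', cv2.cvtColor(np.asarray(p['frame']),cv2.COLOR_RGB2BGR))
def proj(p,X):
    c=np.array(p['R'])@np.array(X)+np.array(p['t']); u=c[:2]/c[2]; u=u*(1+p['k1']*(u@u))
    return [p['fx']*u[0]+p['cx'],p['fy']*u[1]+p['cy']]
def unproj(p,uv,z):
    d=np.array([(uv[0]-p['cx'])/p['fx'],(uv[1]-p['cy'])/p['fy']]); s=d.copy()
    for _ in range(20): s=d/(1+p['k1']*(s@s))
    R=np.array(p['R']);t=np.array(p['t']); o=-R.T@t; r=R.T@np.array([s[0],s[1],1]); return o+r*(z-o[2])/r[2]
E
python3 - <<'E'
from h import *
for n in ['top','side']:
    p=snapshot(n); save(p,n+'1'); print(n,p['fx'],p['k1'],-np.array(p['R']).T@p['t'])
    for k in ['block','bed','collar','knob','foot','tape_measure','offcut']:
        print(k,[(np.round(d['xyz'],3).tolist(),round(d['confidence'],2),np.round(proj(p,d['xyz'])).tolist()) for d in spot_in(p,k)[:2]])
print(current_time())
E
```

```text
top 432.75491702568155 0.023176849419430805 [ 0.3402777  -0.07129287  1.15044741]
block [([0.468, -0.276, 0.024], 0.66, [365.0, 223.0])]
bed [([0.488, 0.197, 0.062], 0.84, [181.0, 216.0]), ([0.47, -0.277, 0.023], 0.74, [365.0, 222.0])]
collar [([0.463, 0.268, 0.082], 0.67, [150.0, 226.0]), ([0.456, 0.269, 0.104], 0.2, [147.0, 228.0])]
knob [([0.456, 0.267, 0.102], 0.52, [148.0, 228.0])]
foot [([0.458, 0.269, 0.103], 0.64, [147.0, 227.0]), ([0.468, -0.276, 0.025], 0.45, [365.0, 222.0])]
tape_measure [([0.5, -0.419, 0.052], 0.7, [423.0, 207.0])]
offcut [([0.479, -0.114, 0.016], 0.73, [302.0, 220.0])]
side 388.4808724022119 0.0013589754730541396 [ 0.30071913 -1.03554504  0.61462282]
block [([0.47, -0.296, 0.027], 0.64, [286.0, 283.0])]
bed [([0.479, 0.203, 0.057], 0.71, [259.0, 189.0])]
collar []
knob [([0.452, 0.266, 0.098], 0.58, [248.0, 172.0])]
foot [([0.453, 0.268, 0.1], 0.55, [249.0, 172.0]), ([0.468, -0.298, 0.027], 0.5, [285.0, 284.0])]
tape_measure [([0.498, -0.452, 0.043], 0.68, [316.0, 322.0])]
offcut [([0.477, -0.133, 0.026], 0.51, [276.0, 248.0])]
0.8
```

View pics/top1.png

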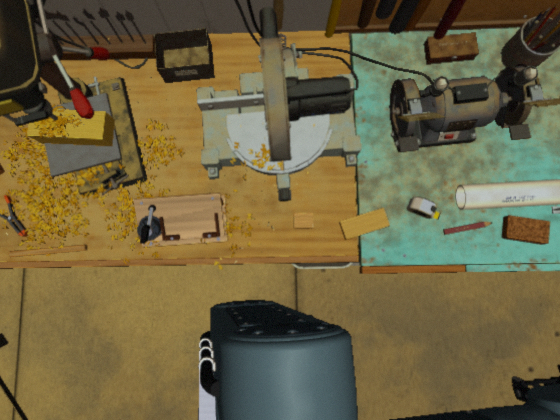

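View pics/side1.png

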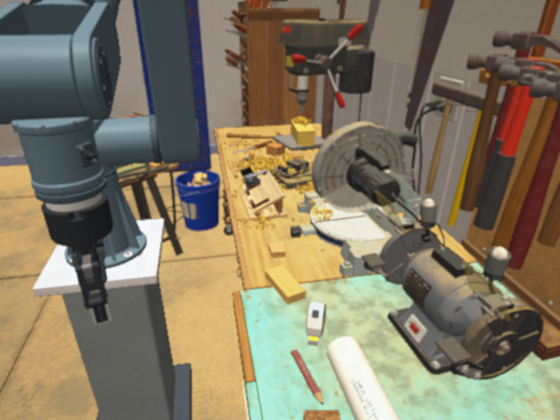

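The top view shows the jig at (180,218) with its clamp at (150,228), arm parked up the slope. The small offcut is at (303,220), the long offcut at (365,223) turned slightly, and the tape at (423,207). The networks agree with this. Next I'll take a wrist view square onto the bed.

```bash
cat >> h.py <<'E'
from scipy.spatial.transform import Rotation as Rn
def quat(z,y):
    z=np.array(z)/np.linalg.norm(z); y=np.array(y,float); y-=z*(y@z); y/=np.linalg.norm(y)
    q=Rn.from_matrix(np.c_[np.cross(y,z),y,z]).as_quat(); return [q[3],*q[:3]]
S,C=np.sin(np.radians(25)),np.cos(np.radians(25))
E
python3 - <<'E'
from h import *
try: print(tcp_to_tips())
except TypeError: print(tcp_to_tips)
print(current_tcp_rot())
for s in (1,-1):
    q=quat([S,0,-C],[s*C,0,s*S]); j=inverse_kinematics([0.37,0.2,0.29],q); print(s,j)
    if j is not None and abs(j[5])<2.2 and s*1: best=j
move_joints(best)
p=snapshot('wrist'); save(p,'w1'); print(p['fx'],p['k1'],np.array(p['R']),-np.array(p['R']).T@p['t'])
for k in ['bed','collar','knob','foot']:
    print(k,[(np.round(d['xyz'],3).tolist(),round(d['confidence'],2),np.round(proj(p,d['xyz'])).tolist()) for d in spot_in(p,k)[:2]])
print(current_time(),current_eef_pos())
import pickle; pickle.dump(p,open('w1.pkl','wb'))
E
```

```text
0.011
[ 1.60904426e-05  9.92702109e-01  1.20592384e-01 -1.05306822e-05]
1 [ 0.30823922 -0.51837184  2.16647657 -0.14590646  1.07981378  0.35010125]
-1 [ 0.30823922 -0.51837184  2.16647657 -0.14590646  1.07981378 -2.7914914 ]
366.444241468272 -0.0930657916281772 [[ 9.06071907e-01 -7.22415260e-04  4.23123123e-01]
 [-1.30224065e-01 -9.51936065e-01  2.77235318e-01]
 [ 4.02585881e-01 -3.06295947e-01 -8.62616602e-01]] [0.31465445 0.27778242 0.41060135]
bed [([0.484, 0.217, 0.061], 0.71, [282.0, 157.0])]
collar [([0.454, 0.27, 0.09], 0.61, [266.0, 106.0])]
knob [([0.45, 0.27, 0.106], 0.85, [270.0, 107.0])]
foot [([0.452, 0.27, 0.105], 0.76, [271.0, 106.0])]
3.8417 [0.37018446 0.19974112 0.28994212]
```

View pics/w1.png

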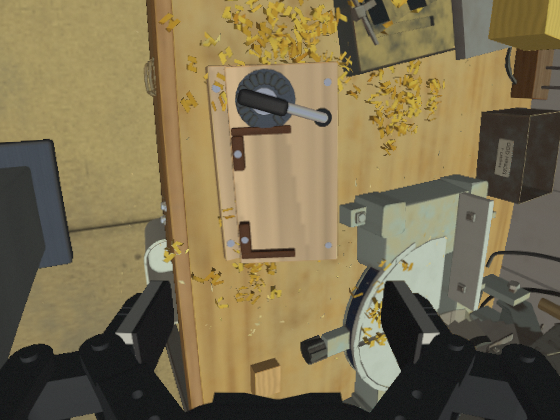

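The wrist view shows the bed from about (209,65) to (338,260). The knob is at (262,104), the foot at (322,117) and the guides near rows 130 and 252. I'll zoom in to pick corners.

```bash
python3 - <<'E'
import cv2
i=cv2.imread('pics/w1.png')[50:275,195:350]; cv2.imwrite('pics/w1c.png',cv2.resize(i,None,fx=2.6,fy=2.6,interpolation=cv2.INTER_CUBIC))
E
```

```text
(no output)
```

View pics/w1c.png

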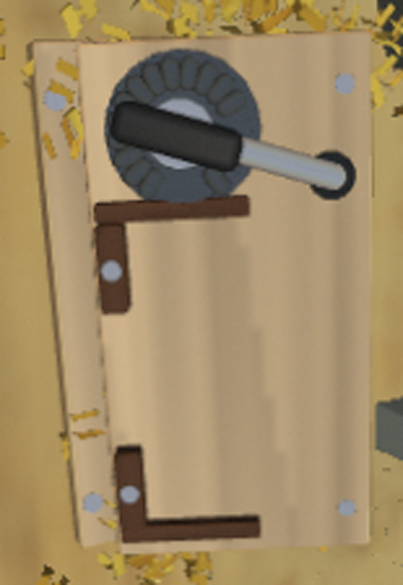

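```bash
cat >> h.py <<'E'
def bedR(yaw): return Rn.from_euler('z',yaw).as_matrix()@np.array([[C,0,-S],[0,1,0],[S,0,C]])
E
python3 - <<'E'
from h import *
import pickle; from scipy.optimize import least_squares
p=pickle.load(open('w1.pkl','rb'))
obs=[((-40,135,0),(78,42)),((75,135,0),(370,31)),((75,-85,0),(369,545)),((-40,-85,0),(107,545)),((0,100,36),(183,134)),((-25,66,10),(124,223)),((-25,30,14),(131,310)),((-25,-30,14),(142,448))]
def f(v,o=obs): return np.ravel([np.array(proj(p,np.r_[v[:2],v[3]]+bedR(v[2])@np.array(b)/1e3))-np.array(c)/2.6-[195,50] for b,c in o])
r=least_squares(lambda v:np.r_[f(v),(v[3]-.05)*500],[.47,.19,0,.05],loss='soft_l1'); v=r.x; print(v,'\n',f(v).reshape(-1,2).round(1))
# swing + overlay
img=cv2.resize(np.asarray(p['frame'])[50:275,195:350,::-1],None,fx=2.6,fy=2.6,interpolation=cv2.INTER_CUBIC)
def px(b): return tuple(np.round((np.array(proj(p,np.r_[v[:2],v[3]]+bedR(v[2])@np.array(b)/1e3))-[195,50])*2.6).astype(int).tolist())
def poly(P,c): cv2.polylines(img,[np.array([px(b) for b in P])],True,c,1)
poly([(-40,135,0),(75,135,0),(75,-85,0),(-40,-85,0)],(0,0,255))
poly([(-25,60,24),(25,60,24),(25,-60,24),(-25,-60,24)],(255,0,0))
for s in(1,-1): poly([(-37,s*30,14),(-25,s*30,14),(-25,s*66,14),(-37,s*66,14)],(0,255,0))
for s in(1.25,1.33,1.42): a=-np.pi/2+s; cv2.circle(img,px((58*np.cos(a),100+58*np.sin(a),32)),3,(255,0,255),-1)
t=np.linspace(0,6.28,40); poly([(26*np.cos(a),100+26*np.sin(a),36) for a in t],(0,255,255)); cv2.circle(img,px((0,100,70)),3,(0,255,255),-1)
cv2.imwrite('pics/ov.png',img)
E
```

```text
[0.47550101 0.17505222 0.04198581 0.04808307] 
 [[ 0.1  0.2]
 [ 1.  -0.1]
 [-0.7 -0.6]
 [ 3.8  2.9]
 [-0.5 -0.7]
 [ 0.5 -0.9]
 [-0.3  0.5]
 [-0.9  0.7]]
```

View pics/ov.png

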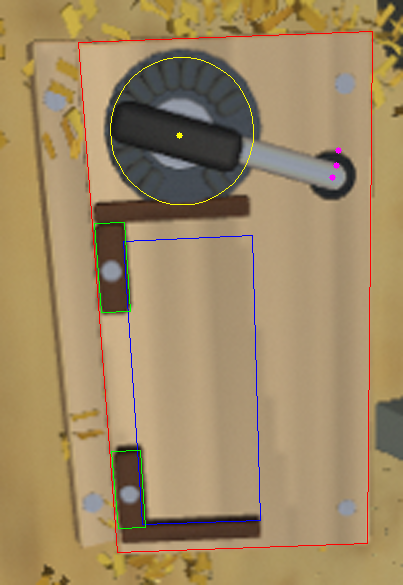

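The overlay fits to within about 1 px. Bed origin is (0.4755, 0.175, 0.049), yaw 0.042, swing about 1.25. Next is the block.

```bash
python3 - <<'E'
from h import *
import pickle
move_to([0.468,-0.28,0.19],quat([0,0,-1],[1,0.0,0]))
p=snapshot('wrist'); save(p,'w2'); pickle.dump(p,open('w2.pkl','wb'))
print([(np.round(d['xyz'],3).tolist(),round(d['confidence'],2)) for d in spot_in(p,'block')[:2]],current_time(),current_joint_pos())
E
```

```text
[([0.467, -0.27, 0.024], 0.93)] 5.7583 [-7.54798860e-01  1.66971510e-01  1.73270215e+00  1.89767431e-04
  1.24106102e+00 -7.56635511e-01]
```

View pics/w2.png

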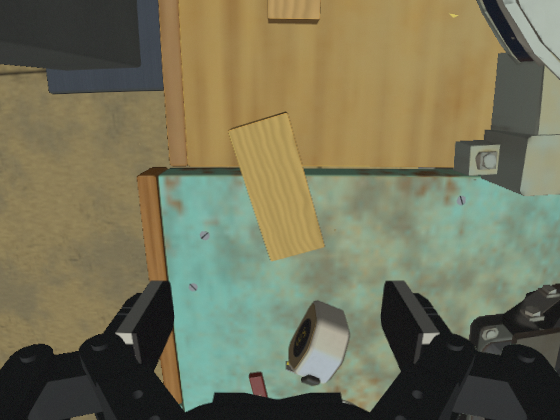

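The block's top corners are at (230,129), (287,113), (324,246) and (273,259), and the tape is clear of it at (320,340). I'll fit the pose, grasp and lift.

```bash
python3 - <<'E'
from h import *
import pickle
p=pickle.load(open('w2.pkl','rb'))
c=np.array([unproj(p,u,.024) for u in [(230,129),(287,113),(324,246),(273,259)]])
print('sides',[round(float(np.linalg.norm(c[i]-c[(i+1)%4])),4) for i in range(4)])
m=c.mean(0); y=(c[0]+c[1]-c[2]-c[3])[:2]; y/=np.linalg.norm(y); print(m,np.degrees(np.arctan2(y[1],y[0])))
assert abs(np.linalg.norm(c[1]-c[2])-.12)<.008
q=quat([0,0,-1],[y[1],-y[0],0])
move_to([m[0],m[1],.10],q); movel([m[0],m[1],.012],velocity=.12); print(current_force())
set_gripper(0.03); print(current_grip_width(),current_grasp_force(),current_force())
movel([m[0],m[1],.20],velocity=.2)
print(current_grip_width(),current_force(),current_eef_pos(),current_time())
E
```

```text
sides [0.0474, 0.1188, 0.0469, 0.119]
[ 0.47059628 -0.27633698  0.024     ] 106.65808934041652
[ 0.64661253 -0.45387119  0.46663595]
0.0489464397783446 63.37019920349121 [-0.74207963  1.13200419  5.01674017]
0.048506612275834166 [-0.42407135  0.68981333 -2.19088547] [ 0.46985917 -0.27568576  0.19853121] 8.6167
```

```bash
cat >> h.py <<'E'
O=np.array([.4755,.175,.049]); B=bedR(.042)
def W(x,y,z): return (O+B@np.array([x,y,z])/1e3).tolist()
QB=quat(-B[:,2],B[:,0])
def fb(): return np.round(B.T@np.array(current_force()),1)
E
python3 - <<'E'
from h import *
move_to(W(8,0,130),QB); print(current_time(),fb())
movel(W(8,0,40),velocity=.15); f0=fb(); print(f0, current_grip_width())
z=16
movel(W(7,0,z),velocity=.08)
while z>7:
    z-=1; movel(W(7,0,z),velocity=.03); f=fb()
    if (f-f0)[2]>4: break
print('z',z,f-f0)
x=7
while x>-8:
    x-=1; movel(W(x,0,z),velocity=.03); f=fb()
    if (f-f0)[0]>6+ .45*abs((f-f0)[2]): break
print('x',x,f-f0,current_eef_pos(),B.T@(np.array(current_eef_pos())-O),current_time())
p=snapshot('wrist'); save(p,'w3')
p=snapshot('top'); save(p,'t3')
E
```

```text
10.275 [ 0.2 -0.4 -1.1]
[-0.9 -0.5 -0.8] 0.04904869499583921
z 13 [-2.2 -1.4 17.2]
x -5 [7.5 1.1 1. ] [0.46890074 0.17505827 0.0611266 ] [-0.00084854  0.00033531  0.01377591] 15.225
```

View pics/w3.png

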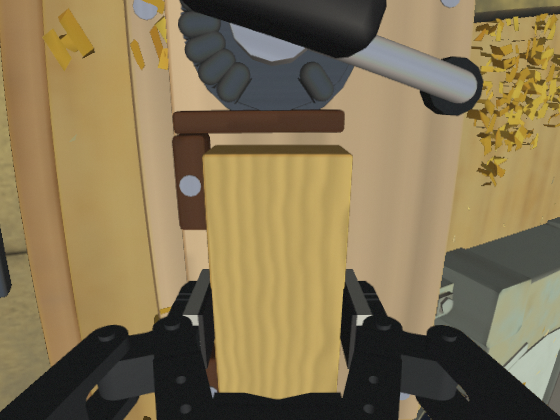

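The block lies square in the nest, against the ledge lug (190,185) and clear of the guide (260,122). I'll release it, grip the knob, and pull.

```bash
cat >> h.py <<'E'
def QK(s): return quat(-B[:,2],B@np.array([np.cos(s),np.sin(s),0]))
E
python3 - <<'E'
from h import *
set_gripper(0.068); movel(W(0,0,110),velocity=.2); f0=fb()
p=snapshot('top'); print([(np.round(d['xyz'],3).tolist(),round(d['confidence'],2)) for d in spot_in(p,'block')[:1]],W(0,0,24))
print(inverse_kinematics(W(0,100,120),QK(1.27)),inverse_kinematics(W(0,100,120),QK(0)))
move_to(W(0,100,120),QK(1.27)); set_gripper(.05)
p=snapshot('wrist'); save(p,'w4')
movel(W(0,100,57.5),velocity=.12); f0=fb(); print(f0)
set_gripper(0.0); print(current_grip_width(),current_grasp_force(),fb()-f0, current_time())
z0=(B.T@(np.array(current_eef_pos())-O))*1e3; print(z0)
movel(W(0,100,57.5+13),velocity=.04); print(fb()-f0,current_grip_width(),B.T@(np.array(current_eef_pos())-O)*1e3,current_time())
p=snapshot('wrist'); save(p,'w5')
E
```

```text
[([0.467, 0.154, 0.071], 0.7)] [0.46536610638660547, 0.17457412602488642, 0.0707513868888796]
[ 0.44071549 -0.09223851  2.14184719 -0.25674735  0.70250076 -0.70751264] [ 0.44071549 -0.09223851  2.14184719 -0.25674735  0.70250076  0.56248736]
[ 0.2  0.7 -0.1]
0.012897184611204015 60.39360165596008 [-1.4 -3.6  7.8] 18.6833
[ 0.51536375 99.93845034 58.29458581]
[  2.1  -2.  -10.7] 0.012831027861048947 [ 0.27708937 99.81396817 70.50723484] 19.1583
```

View pics/w5.png

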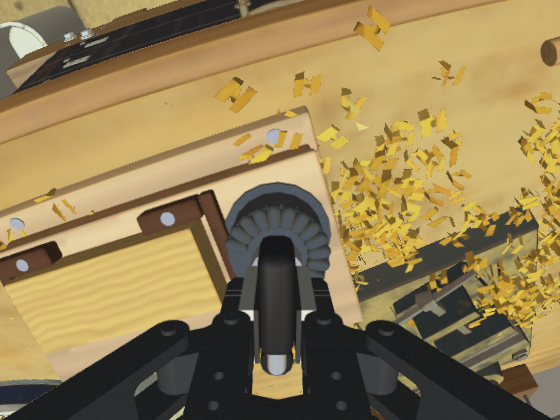

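The block is still in the nest, the jaws hold the wing at (277,290), and the pull force matches the spring when fully clear of the notches. Now the swing.

```bash
python3 - <<'E'
from h import *
for s in (.95,.63,.31,0.0):
    movel(W(0,100,70.5),rot=QK(s),velocity=.03) if False else move_to(W(0,100,70.5),QK(s))
    print(s,fb(),current_grip_width(),np.round(B.T@(np.array(current_eef_pos())-O)*1e3,1),current_time())
movel(W(0,100,62.5),velocity=.04); print(fb(),current_time())
p=snapshot('wrist'); save(p,'w6')
E
```

```text
0.95 [  3.2  -2.5 -11.2] 0.013152110716286919 [ 0.  99.3 70.2] 19.6167
0.63 [  2.2  -5.6 -10.1] 0.012973754975977147 [-0.4 98.8 70. ] 20.025
0.31 [  2.1  -5.8 -10.4] 0.0129244575060827 [-1.  98.5 69.9] 20.4333
0.0 [ 0.5 -5.4 -9.9] 0.012996447517497763 [-1.6 98.4 69.7] 20.8333
[ 0.4 -5.6 -8.8] 21.1833
```

View pics/w6.png

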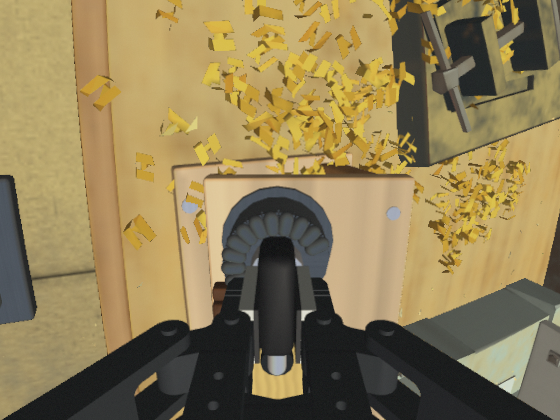

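The arm now lies along the nest at (277,365), and the force still follows the spring, so it is down in the notch. I'll release, back off and check.

```bash
python3 - <<'E'
from h import *
set_gripper(.05); movel(W(0,100,150),velocity=.2); move_to(W(-10,40,230),QB)
print(current_time())
p=snapshot('wrist')
for k,e in [('knob',W(0,100,60)),('foot',W(0,42,30)),('block',W(0,-10,24))]:
    print(k,[(np.round(d['xyz'],3).tolist(),round(d['confidence'],2)) for d in spot_in(p,k)[:1]],np.round(e,3))
img=np.ascontiguousarray(np.asarray(p['frame'])[...,::-1])
def poly(P,c): cv2.polylines(img,[np.array([np.round(proj(p,W(*b))).astype(int) for b in P])],True,c,1)
poly([(-25,60,24),(25,60,24),(25,-60,24),(-25,-60,24)],(255,0,0))
poly([(7,122,71.5),(7,78,71.5),(-7,78,71.5),(-7,122,71.5)],(0,255,255))
cv2.imwrite('pics/w7.png',img)
E
```

```text
22.7417
knob [([0.44, 0.266, 0.112], 0.93)] [0.446 0.274 0.103]
foot [([0.444, 0.266, 0.107], 0.59)] [0.461 0.216 0.076]
block [([0.465, 0.178, 0.072], 0.82)] [0.466 0.165 0.071]
```

View pics/w7.png

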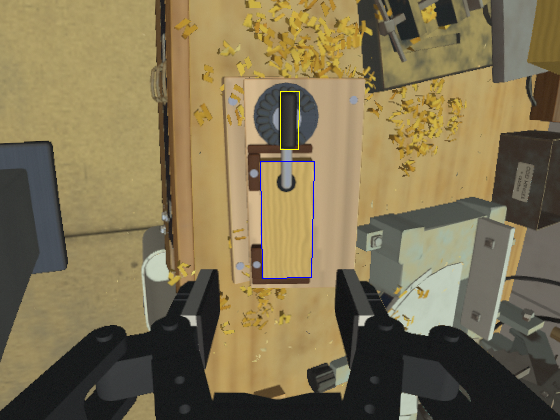

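The block matches its expected outline, and the foot (286,183) rests on it with the knob on the seated outline. I'll hand it in.

```bash
python3 -c "
from cell import *
print(finish_job())"
```

```text
the job is handed in; nothing more can be done
None
```

The long offcut lies in the jig nest against its lower ledge, with the clamp swung over it and the foot down on it; I handed the job in at about 23 s of the 48 s allowed, without moving the tape measure or small offcut, and no verdict came back.

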